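# Index the sample carousel to its pointer and set the brake

## Task

On the desk stands a sample carousel. Push its wheel round with a fingertip against one of its arms until the specimen cup with the screw lid stands squarely at the fixed pointer; then push the brake lever over with a fingertip, clockwise seen from above, fully to its stop. Do not touch or lift any of the vessels on the wheel, leave them standing in their dishes, and leave the things around the carousel where they are.

Things in the scene. Friction and masses are not known exactly. Their poses are not given: they have to be found in the camera images.
- foot: aluminium foot of the carousel, fixed to the desk: a disc 90 mm across and 15 mm high under the wheel. Origin on the desk, on the wheel's vertical axis; z up. A flat strut 26 mm wide and 5 mm high runs along its own -y to the brake pivot, a post 28 mm across and 20 mm high.
- wheel (a joint): angle of the carousel wheel about the vertical axis through the foot's origin, rad, 0 at the start, growing counterclockwise seen from above, range -6.28 to 6.28. It turns with slight friction (about 0.06 N m, 0.7 N at the paddle) and stays where it is left.
- hub (a point): top of the wheel's hub pin, on the axis, 52 mm above the desk. The grey wheel has a hub 40 mm across and four arms 90 degrees apart, undersides 20 mm above the desk. At wheel angle 0 the arms along the foot's +x, +y and -y end in round cup dishes (68 mm across, centre 94 mm from the axis, floor 24 mm and lip 40 mm above the desk); the arm along the foot's -x is bare, with a push paddle.
- rim (a point): point on the wheel's steel wire rim above the bare arm's end, 130 mm from the axis. The rim is an 8 mm wire, 21 to 29 mm above the desk.
- paddle (a point): the middle of the top edge of the push paddle, an upright plate on the wheel's bare arm, 44 mm long along the arm (from 63 to 107 mm from the axis), 8 mm thick, from 20 to 76 mm above the desk. This point is 85 mm from the axis. Beside it the space is free down to the desk (but for the 4 mm pointer strip and 5 mm strut) from 55 to 120 mm from the axis, for 45 degrees either way.
- pointer: fixed steel index pointer. Origin on the desk on the wheel's axis; its own +x runs from the axis out to the pointer: a strip 20 mm wide and 4 mm high along the desk, an upright plate 20 mm wide and 44 mm high at 157 mm from the axis, and a dark cone pointing inward from it over the rim. A vessel is at the pointer when its centre lies on this +x line.
- pointer_tip (a point): tip of the pointer's cone, 135 mm from the wheel's axis, 34 mm above the desk
- brake (a joint): angle of the brake lever about its vertical pivot, rad: near 0 (up to 0.2) = off, 1.396 = fully on at its stop; it grows clockwise seen from above and stays where it is left (friction about 0.06 N m, 0.8 N at the knob). At 0 the handle points along the foot's direction -80 degrees (roughly the foot's -y, away from the wheel); at 1.396 it points along -160 degrees (roughly the foot's -x).
- brake_pivot (a point): top of the brake lever's pivot, on its axis, 185 mm from the wheel's axis along the foot's -y, 37 mm above the desk
- brake_knob (a point): centre of the top of the black knob (20 mm across, 21 to 49 mm above the desk) at the end of the brake lever's handle, 85 mm from the pivot. The handle is a steel bar 12 mm wide, 21 to 31 mm above the desk.
- lidded_cup: specimen cup with a red screw lid, 66 mm across and 77 mm high, standing loose in one of the three dishes, its top 101 mm above the desk; about 140 g, heavy at the bottom. Origin: centre of its underside.
- open_beaker: clear open beaker, 48 mm across, 58 mm high, standing loose in another dish. Origin: centre of its underside.
- small_cup: small low open cup, 42 mm across, 32 mm high, standing loose in the third dish. Origin: centre of its underside.
- label_roll: bystander: roll of white labels, 52 mm across, 25 mm high, lying flat behind the brake lever. Origin: centre of its underside.
- capillary_jar: bystander: slim upright jar with a cap, 26 mm across, 97 mm high, beyond the wheel to the left. Origin: centre of its underside.
- stamp: bystander: wooden hand stamp, 23 x 50 mm, 56 mm high, upright in front of the wheel to the right. Origin: centre of its underside.
There are look-alikes about, which are no part of the job. Leave any purple look-alike of the small_cup alone.

How it is judged:
By the outcome, as a careful person would: the job done as asked, in the order asked, and still so for the second after the job is handed in, with the robot touching nothing.
It also fails if it takes over 61 s, if anything falls off the work surface, if the arm or the gripper's body presses on something with over 40 N, if the wrist force passes 120 N, or if a joint passes its speed limit or range.

## Robot

A 6-joint arm with a two-finger parallel gripper is mounted at the origin on a cart in front of the work surface, level with it; the furniture and walls round the work are solid. World frame = base frame: x ahead of the robot, y to its left, z up, the work surface at z = 0. Lengths are in m, angles in degrees, forces in N, time in s.
With the tool pointing down it reaches from about 0.4 to 0.825 m from the base axis. Payload 7 kg.
Tool frame: the origin (TCP) lies at the very end of the fingers, on their centre line; the grasp point (between the pads) lies hold_point_z behind it (hold_point_z is the distance from the TCP to the grasp point, in m); z points along the fingers, y is the line along which they close (so a half turn about z gives the same grasp; the last joint's range is limited). The gripper opens to 88 mm and grips with 3 to 60 N. Pads are 19 mm wide; open, the fingers measure 130 mm over their backs; the gripper's body (78 mm by 193 mm) begins 47 mm behind the grasp point.
Start: joints at [80.105, 20.546, 0.682, 0, -70.136, -16.507], TCP at [0.3, 0.605, 0.227] pointing down, gripper open.
Joint ranges: [-176.03, 176.03], [-82.01, 121.73], [-58.28, 71.71], [-173.87, 95.51], [-174.79, -0.11], [-173.66, 173.66]. Speed limits (degrees/s): [136.94, 136.94, 172.46, 180, 180, 180].

## Interface

Orientations are given as [roll, pitch, yaw] about the fixed x, y, z axes, in that order (R = Rz(yaw) Ry(pitch) Rx(roll)).
In Python, from plant import get_obs, snapshot, close_job, hold_point_z gives the robot as it stands.
- The arm moves only by the tool play_rows, never from a script. Its argument "commands" is a list that holds one entry, the list of rows, each a list of 7 numbers: the shift along the tool's x, y, z in cm, then the turn, a rotation vector about the tool's x, y, z in degrees, then the opening, from 0 (shut) to 1 (fully open). In form: [[[x, y, z, ax, ay, az, fingers], ...]]. A call has 1 to 20 rows; each row is the pose to reach, as a shift and turn from the pose commanded when the call began, along the tool's axes at that moment; what a row does not reach only later rows make up. A row lasts 1/12 s, in which the tool goes at most 41.7 mm and 7.16 degrees, less where a joint would pass 70% of its speed; a pose out of reach is approached as far as the arm can. A call with a gripper value outside its range is refused whole. The fingers move at their own pace and stop on an object; the grip force is fixed at half the most. Time passes only in rows, so rows that repeat a pose let the fingers close. It gives the time, the measured TCP pose, the force, the opening and the grip force at its end, in the units of the state.
- get_obs(): the state, without advancing time (a new reading comes with each control period).
- snapshot(name): name is "side" or "top"; returns a dict with "frame" (420x560x3 uint8, red, green, blue), "camera_matrix" (3x3 intrinsics, pixels), "origin" and "attitude" of the camera in the world. Camera axes: x right, y down, z forward; pixel columns grow to the right and rows downward; lengths in m; the calibration is good to about 2 mm. A picture is of the moment at which its call begins. There is no depth.
- close_job(): hands the job in; it is judged then, once.
The state is a dict: "clock": time; "joint_pos": joint angles; "qvel": joint speeds; "tau": joint torques, N m; "tool_pos": TCP position; "orientation": TCP orientation; "force": force on the tool from outside, world axes, zero at the start; "moment": the same for the moment, N m; "opening": finger opening in m; "gripper_force": force on a finger pad.
Only numpy, scipy, OpenCV 4.12 (cv2) and the standard library are available. Lean on these libraries where they do the work, as an engineer would, in place of code of your own. Each camera call takes 0.05 s, during which the arm holds its last target. There are 200 camera calls.

## Working session

There is one attempt and no reset: what is moved stays moved. The work goes in short steps, Python scripts to look and compute and a tool call to move; the robot and the scene stay as the last step left them, time stands still between calls to the robot, and variables do not carry over. Pictures are saved under pics/ and viewed, at most 10 in all, crops included, and the job is handed in when it is done.

Besides the shell and the picture viewer there is one more tool, called after "Call:" as name([rows], argument=value, ...), one row to a line, values as JSON. play_rows: Moves the arm, as the interface text tells. Its arguments: {"type":"object","properties":{"commands":{"type":"array","items":{"type":"array","items":{"type":"array","items":{"type":"number"}}}}},"required":["commands"]}

```bash
mkdir -p pics
cat > h.py <<'E'
import numpy as np, cv2
from plant import get_obs, snapshot, close_job, hold_point_z
def snap(n,f):
    s=snapshot(n); cv2.imwrite('pics/'+f,cv2.cvtColor(s['frame'],cv2.COLOR_RGB2BGR))
    return s
E
python3 - <<'E'
from h import *
import pickle
o=get_obs(); print(o,hold_point_z)
d={n:snap(n,n+'1.png') for n in('top','side')}
pickle.dump(d,open('d.pkl','wb'))
for n in d: print(n,d[n]['camera_matrix'],d[n]['origin'],d[n]['attitude'])
E
```

```text
{'clock': 0.0, 'joint_pos': array([ 8.01047647e+01,  2.05901670e+01,  6.33857842e-01, -1.88493524e-02,
       -7.01349059e+01, -1.65077061e+01]), 'qvel': array([-0.0424223 , -0.04735169,  0.02890937, -0.01796584, -0.11717467,
       -0.04110966]), 'tau': array([ 1.85792938e-03, -5.82717919e+01,  2.93053794e+01,  6.99704424e+00,
        6.73410657e-03, -1.72020459e-04]), 'tool_pos': array([0.29996679, 0.60414931, 0.22564163]), 'orientation': array([ 1.79907509e+02, -8.93130689e-03, -2.64093535e+01]), 'force': array([ 0.17728926, -0.39189218,  0.21150884]), 'moment': array([ 0.04738449, -0.01703811,  0.01641337]), 'gripper_force': 0.0, 'opening': 0.08780902439978812} 0.0188
top [[461.57153067   0.         280.07352513]
 [  0.         461.57153067 209.60081612]
 [  0.           0.           1.        ]] [0.39128813 0.18105219 1.22766546] [-171.06672551    0.20159104  -88.59448172]
side [[497.10023825   0.         274.01635153]
 [  0.         497.10023825 210.18548699]
 [  0.           0.           1.        ]] [ 0.22915325 -0.68315605  0.4395953 ] [-110.44227392   -0.26396153  -20.0228188 ]
```

View pics/top1.png

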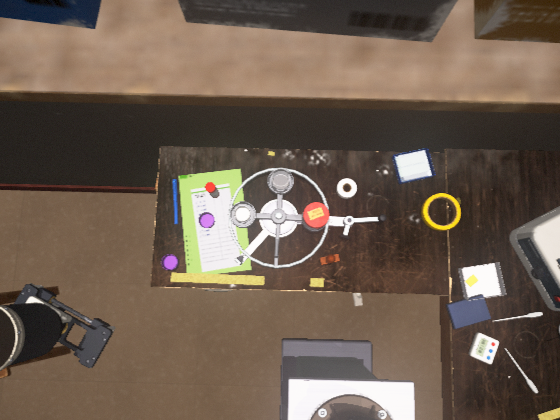

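View pics/side1.png

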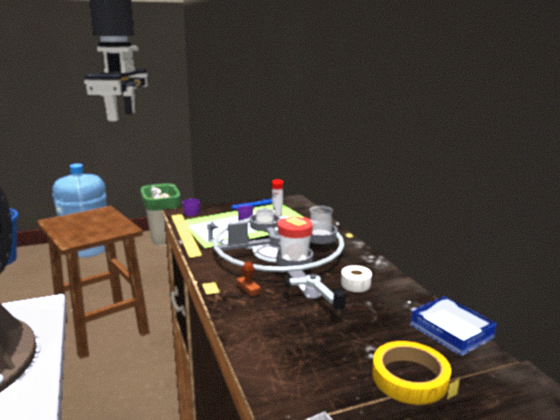

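The top view shows the wheel centred at about (278,216). The red-lidded cup is at (316,215), the beaker at (280,181) and the small cup at (243,214). The bare arm points down, the pointer is at lower left (about 240,262), and the brake pivot is at (347,221) with the knob at (381,218). The candidates for the lidded cup are the large red lid at (316,215) and the red cap on the slim jar at (211,187). The wide lid standing on the wheel is the one that fits, and I'll confirm it in an enlarged crop.

```bash
cat >> h.py <<'E'
from scipy.spatial.transform import Rotation as R
def cam(s): return R.from_euler('xyz',s['attitude'],degrees=True).as_matrix()
def at_z(s,uv,z):
    d=cam(s)@np.linalg.inv(s['camera_matrix'])@np.array([uv[0],uv[1],1.]); o=np.array(s['origin'])
    return o+d*(z-o[2])/d[2]
def proj(s,p):
    q=s['camera_matrix']@(cam(s).T@(np.array(p)-np.array(s['origin']))); return q[:2]/q[2]
E
python3 - <<'E'
from h import *
import pickle
d=pickle.load(open('d.pkl','rb')); t=d['top'];s=d['side']
for n,uv,z in [('hub',(278,215.5),.052),('lid',(316,214),.101),('beaker',(281,181),.05),('small',(243,214),.05),('pivot',(347,220),.037),('knob',(381,218.5),.049),('pointer',(240,262),.034),('jar',(211,187),.097),('roll',(347,187),.025),('stamp',(332,259),.05)]:
    p=at_z(t,uv,z); print(n,p.round(3),'side px',proj(s,p).round(0))
a=cv2.resize(cv2.imread('pics/top1.png')[155:290,220:395],None,fx=4.5,fy=4.4,interpolation=cv2.INTER_CUBIC)[:600]
b=cv2.resize(cv2.imread('pics/side1.png')[170:320,200:385],None,fx=4.3,fy=4,interpolation=cv2.INTER_CUBIC)
cv2.imwrite('pics/tc.png',a);cv2.imwrite('pics/sc.png',b)
E
```

```text
hub [0.56  0.195 0.052] side px [278. 228.]
lid [0.559 0.101 0.101] side px [296. 221.]
beaker [0.652 0.189 0.05 ] side px [320. 224.]
small [0.562 0.285 0.05 ] side px [265. 214.]
pivot [0.555 0.015 0.037] side px [312. 273.]
knob [ 0.559 -0.071  0.049] side px [337. 290.]
pointer [0.44  0.29  0.034] side px [210. 227.]
jar [0.622 0.363 0.097] side px [278. 181.]
roll [0.645 0.014 0.025] side px [358. 272.]
stamp [0.452 0.055 0.05 ] side px [248. 266.]
```

View pics/tc.png

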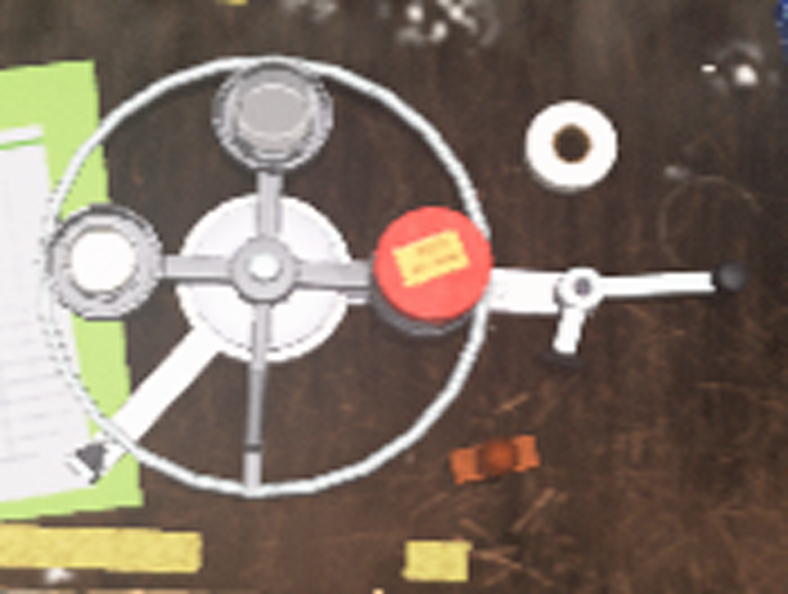

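View pics/sc.png

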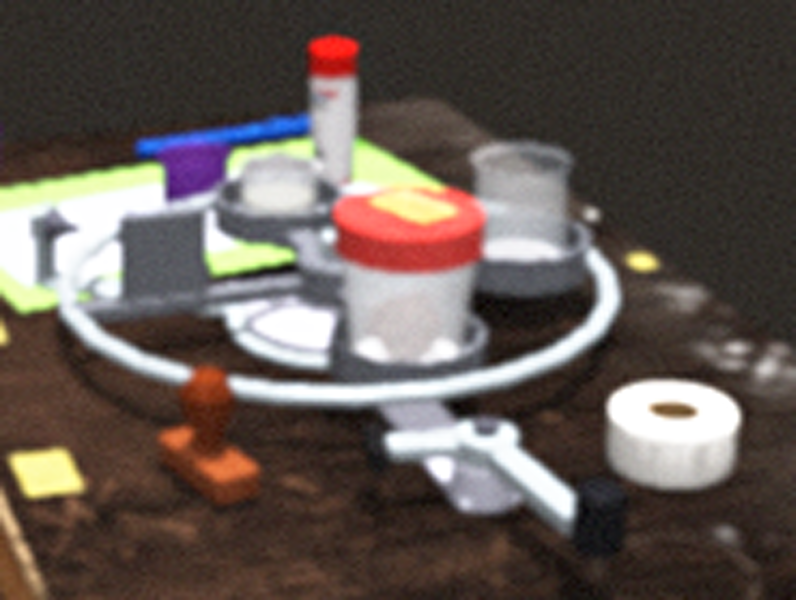

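The crops confirm it: the wide red screw lid at crop (432,262) stands on the wheel arm towards the brake, and the slim red-capped jar is only a bystander. The paddle runs from (258,385) to (252,447) in the crop, and the pointer tip is at (104,444).

Run:
```python
from h import *
import pickle
d=pickle.load(open('d.pkl','rb')); t=d['top'];s=d['side']
def c(x,y,z): return at_z(t,(220+(x+.5)/4.5-.5,155+(y+.5)/4.4-.5),z)
def sc(x,y): return np.array((200+(x+.5)/4.3-.5,170+(y+.5)/4-.5))
def tri(a,b):  # two-view point
    r=[]
    for q,uv in((t,a),(s,b)):
        P=q['camera_matrix']@np.hstack([cam(q).T,-cam(q).T@np.array(q['origin'])[:,None]]); r.append((P,np.array(uv,float)))
    X=cv2.triangulatePoints(r[0][0],r[1][0],r[0][1],r[1][1]);return (X[:3]/X[3]).ravel()
tc=lambda x,y:(220+(x+.5)/4.5-.5,155+(y+.5)/4.4-.5)
print('tri lid',tri(tc(432,262),sc(409,210)),'knob',tri(tc(730,273),sc(602,490)),'pivot',tri(tc(581,287),sc(488,428)),'paddle outer top',tri(tc(252,447),sc(122,216)))
# rim ellipse: outer extents at z .025
print('rim L,R,T,B',[c(*p,.025)[:2].round(3) for p in((47,255),(487,270),(268,60),(255,493))])
h=c(264,265,.052);print('hub',h)
for n,p in dict(lid=c(432,262,.101),ptip=c(104,444,.034),pivot=c(581,287,.037),knob=c(730,273,.049),pad=c(252,447,.076),armend=c(252,486,.029),bk=c(272,112,.05),sm=c(103,259,.05)).items():
    v=p-h; print(n,p.round(4),'r',np.hypot(*v[:2]).round(4),'ang',np.degrees(np.arctan2(v[1],v[0])).round(1))
```

```text
tri lid [0.5582765  0.10166487 0.09959442] knob [ 0.56394308 -0.07312047  0.04627891] pivot [0.5558616  0.01023271 0.03314383] paddle outer top [0.4552911  0.19766902 0.07365619]
rim L,R,T,B [array([0.569, 0.322]), array([0.566, 0.064]), array([0.692, 0.195]), array([0.431, 0.196])]
hub [0.56217668 0.1940062  0.052     ]
lid [0.559  0.1015 0.101 ] r 0.0926 ang -92.0
ptip [0.4566 0.2832 0.034 ] r 0.1382 ang 139.8
pivot [0.5556 0.0107 0.037 ] r 0.1834 ang -92.0
knob [ 0.5643 -0.0728  0.049 ] r 0.2669 ang -89.5
pad [0.4546 0.1978 0.076 ] r 0.1076 ang 178.0
armend [0.4344 0.1978 0.029 ] r 0.1278 ang 178.3
bk [0.6542 0.1917 0.05  ] r 0.0921 ang -1.4
sm [0.5638 0.2864 0.05  ] r 0.0924 ang 89.0
```

Call:
play_rows([
  [[2,1.8,0,0,0,4,0],[5,4.4,0,0,0,9,0],[8,7.1,0,0,0,15,0],[11,9.8,0,0,0,20,0],[14,12.4,0,0,0,25,0],[17,15.1,0,0,0,31,0],[20,17.8,0,0,0,36,0],[23,20.4,0,0,0,41.5,0],[26,23.1,0,0,0,47,0],[29,25.7,0,0,0,52,0],[32,28.4,0,0,0,57.5,0],[34,30.2,0,0,0,61,0],[35.3,31.4,0,0,0,63.6,0],[35.3,31.4,4,0,0,63.6,0],[35.3,31.4,7,0,0,63.6,0],[35.3,31.4,9,0,0,63.6,0],[35.3,31.4,9,0,0,63.6,0],[35.3,31.4,9,0,0,63.6,0]],
])

```text
clock: 1.6
tool_pos: [0.4763, 0.1658, 0.1361]
orientation: [179.9, -0.1, -90.0]
force: [0.6, 0.6, 1.0]
opening: 0.0002
gripper_force: 0.0
```

Run:
```python
from h import *
o=get_obs();print(o['joint_pos'].round(1),o['tool_pos'],o['orientation'],o['opening'],o['clock'])
s=snap('side','s2.png'); snap('top','t2.png')
a=np.hstack([cv2.imread('pics/s2.png')[100:320,150:400],cv2.imread('pics/t2.png')[130:350,180:430]])
cv2.imwrite('pics/st2.png',cv2.resize(a,None,fx=1.6,fy=1.6,interpolation=cv2.INTER_CUBIC))
```

```text
[ 41.6   9.3 -27.7   0.  -53.2 -41.6] [0.47634567 0.16584299 0.13611014] [ 1.79898600e+02 -1.11009161e-01 -8.99924239e+01] 0.0001771170443995246 1.6
```

View pics/st2.png

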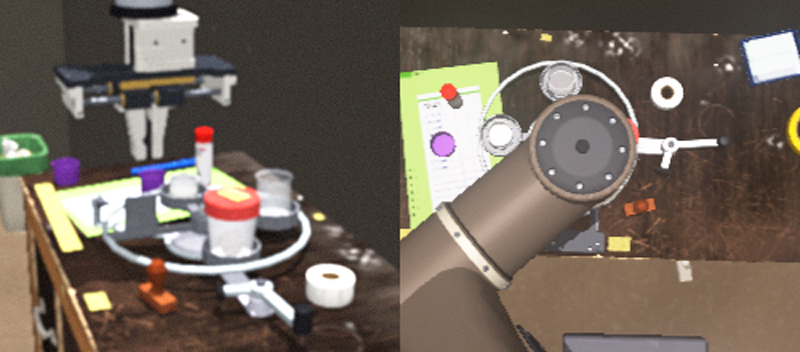

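The picture shows the closed fingers over the free space behind the paddle, with everything else unmoved. I'll turn the wrist by half a turn so the last joint has room for the push.

Call:
play_rows([
  [[0,0,0,0,0,-7,0],[0,0,0,0,0,-14,0],[0,0,0,0,0,-21,0],[0,0,0,0,0,-28,0],[0,0,0,0,0,-35,0],[0,0,0,0,0,-42,0],[0,0,0,0,0,-49,0],[0,0,0,0,0,-56,0],[0,0,0,0,0,-63,0],[0,0,0,0,0,-70,0],[0,0,0,0,0,-77,0],[0,0,0,0,0,-84,0],[0,0,0,0,0,-90,0],[0,0,0,0,0,-90,0]],
])

```text
clock: 2.87
tool_pos: [0.4776, 0.1673, 0.1385]
orientation: [-179.9, -0.2, 0.3]
force: [0.4, -0.1, 0.6]
opening: 0.0001
gripper_force: 0.0
```

Call:
play_rows([
  [[0,0,0,0,0,-7,0],[0,0,0,0,0,-14,0],[0,0,0,0,0,-21,0],[0,0,0,0,0,-28,0],[0,0,0,0,0,-35,0],[0,0,0,0,0,-42,0],[0,0,0,0,0,-49,0],[0,0,0,0,0,-56,0],[0,0,0,0,0,-63,0],[0,0,0,0,0,-70,0],[0,0,0,0,0,-77,0],[0,0,0,0,0,-84,0],[0,0,0,0,0,-91.5,0],[0,0,2,0,0,-91.5,0],[0,0,4,0,0,-91.5,0],[0,0,6,0,0,-91.5,0],[0,0,7.5,0,0,-91.5,0],[0,0,8.4,0,0,-91.5,0],[0,0,8.4,0,0,-91.5,0]],
])

```text
clock: 4.45
tool_pos: [0.4763, 0.1662, 0.0517]
orientation: [-179.9, 0.1, 91.4]
force: [-0.9, 0.9, 1.2]
opening: -0.0001
gripper_force: 0.0
```

Run:
```python
import numpy as np
def T(p,h,d=1.35,r=8.5):
    c,s=np.cos(np.radians(p)),np.sin(np.radians(p)); return [round(h[0]-d*c+r*s,2),round(h[1]-d*s-r*c,2),0,0,0,round(float(p),1),0]
print('A',[T(p,(2.58,8.63)) for p in np.r_[3.3:47:18j]])
print('B',[T(p,(1.35,8.5)) for p in np.r_[2.6:45:17j]])
```

```text
A [[np.float64(1.72), np.float64(0.07), 0, 0, 0, 3.3, 0], [np.float64(2.11), np.float64(0.04), 0, 0, 0, 5.9, 0], [np.float64(2.49), np.float64(0.02), 0, 0, 0, 8.4, 0], [np.float64(2.88), np.float64(0.03), 0, 0, 0, 11.0, 0], [np.float64(3.26), np.float64(0.05), 0, 0, 0, 13.6, 0], [np.float64(3.65), np.float64(0.09), 0, 0, 0, 16.2, 0], [np.float64(4.03), np.float64(0.15), 0, 0, 0, 18.7, 0], [np.float64(4.41), np.float64(0.22), 0, 0, 0, 21.3, 0], [np.float64(4.78), np.float64(0.31), 0, 0, 0, 23.9, 0], [np.float64(5.16), np.float64(0.42), 0, 0, 0, 26.4, 0], [np.float64(5.52), np.float64(0.54), 0, 0, 0, 29.0, 0], [np.float64(5.88), np.float64(0.68), 0, 0, 0, 31.6, 0], [np.float64(6.23), np.float64(0.84), 0, 0, 0, 34.1, 0], [np.float64(6.58), np.float64(1.01), 0, 0, 0, 36.7, 0], [np.float64(6.92), np.float64(1.2), 0, 0, 0, 39.3, 0], [np.float64(7.25), np.float64(1.4), 0, 0, 0, 41.9, 0], [np.float64(7.57), np.float64(1.61), 0, 0, 0, 44.4, 0], [np.float64(7.88), np.float64(1.85), 0, 0, 0, 47.0, 0]]
B [[np.float64(0.39), np.float64(-0.05), 0, 0, 0, 2.6, 0], [np.float64(0.78), np.float64(-0.09
[... 158 characters left out ...]
t64(-0.08), 0, 0, 0, 13.2, 0], [np.float64(2.37), np.float64(-0.05), 0, 0, 0, 15.8, 0], [np.float64(2.77), np.float64(0.01), 0, 0, 0, 18.5, 0], [np.float64(3.16), np.float64(0.09), 0, 0, 0, 21.2, 0], [np.float64(3.54), np.float64(0.18), 0, 0, 0, 23.8, 0], [np.float64(3.93), np.float64(0.29), 0, 0, 0, 26.4, 0], [np.float64(4.3), np.float64(0.42), 0, 0, 0, 29.1, 0], [np.float64(4.67), np.float64(0.56), 0, 0, 0, 31.8, 0], [np.float64(5.04), np.float64(0.72), 0, 0, 0, 34.4, 0], [np.float64(5.39), np.float64(0.9), 0, 0, 0, 37.0, 0], [np.float64(5.74), np.float64(1.1), 0, 0, 0, 39.7, 0], [np.float64(6.08), np.float64(1.31), 0, 0, 0, 42.4, 0], [np.float64(6.41), np.float64(1.53), 0, 0, 0, 45.0, 0]]
```

Call:
play_rows([
  [[0.6,0,0,0,0,1.5,0],[1.2,0.05,0,0,0,3,0],[1.7,0.05,0,0,0,3.3,0],[2.1,0.05,0,0,0,5.9,0],[2.5,0,0,0,0,8.4,0],[2.9,0,0,0,0,11,0],[3.25,0.05,0,0,0,13.6,0],[3.65,0.1,0,0,0,16.2,0],[4.05,0.15,0,0,0,18.7,0],[4.4,0.2,0,0,0,21.3,0],[4.8,0.3,0,0,0,23.9,0],[5.15,0.4,0,0,0,26.4,0],[5.5,0.55,0,0,0,29,0],[5.9,0.7,0,0,0,31.6,0],[6.25,0.85,0,0,0,34.1,0],[6.6,1,0,0,0,36.7,0],[6.9,1.2,0,0,0,39.3,0],[7.25,1.4,0,0,0,41.9,0],[7.55,1.6,0,0,0,44.4,0],[7.9,1.85,0,0,0,47,0]],
])

```text
clock: 6.12
tool_pos: [0.4933, 0.246, 0.0536]
orientation: [180.0, -0.0, 44.3]
force: [0.4, -1.1, 0.9]
opening: 0.0007
gripper_force: 0.6
```

Call:
play_rows([
  [[0.4,-0.05,0,0,0,2.6,0],[0.8,-0.1,0,0,0,5.2,0],[1.2,-0.1,0,0,0,7.9,0],[1.6,-0.1,0,0,0,10.5,0],[2,-0.1,0,0,0,13.2,0],[2.35,-0.05,0,0,0,15.8,0],[2.75,0,0,0,0,18.5,0],[3.15,0.1,0,0,0,21.2,0],[3.55,0.2,0,0,0,23.8,0],[3.95,0.3,0,0,0,26.4,0],[4.3,0.4,0,0,0,29.1,0],[4.65,0.55,0,0,0,31.8,0],[5.05,0.7,0,0,0,34.4,0],[5.4,0.9,0,0,0,37,0],[5.75,1.1,0,0,0,39.7,0],[6.1,1.3,0,0,0,42.4,0],[6.4,1.55,0,0,0,45,0],[6.4,1.55,0,0,0,45,0]],
])

```text
clock: 7.62
tool_pos: [0.5506, 0.2803, 0.0537]
orientation: [-179.9, -0.1, -0.6]
force: [0.4, 0.4, -0.3]
opening: 0.0005
gripper_force: 0.0
```

Run:
```python
from h import *
o=get_obs();print(o['joint_pos'].round(1),o['tool_pos'],o['orientation'])
v=o['tool_pos'][:2]-[.562,.194];print(np.hypot(*v),np.degrees(np.arctan2(v[1],v[0])))
s=snap('side','s3.png'); snap('top','t3.png')
a=np.hstack([cv2.imread('pics/s3.png')[100:320,150:400],cv2.imread('pics/t3.png')[130:350,180:430]])
cv2.imwrite('pics/st3.png',cv2.resize(a,None,fx=1.6,fy=1.6,interpolation=cv2.INTER_CUBIC))
```

```text
[ 45.1  24.2 -18.7   0.  -47.   44.3] [0.55056777 0.28031258 0.05365622] [-1.79944287e+02 -7.36655694e-02 -6.31394059e-01]
0.08706639388161189 97.54499131873379
```

View pics/st3.png

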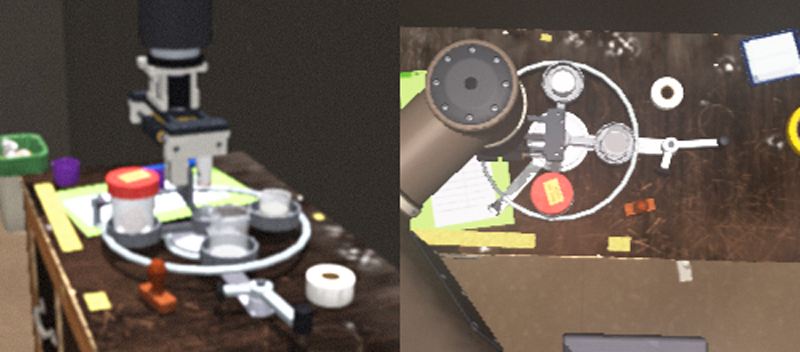

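The wheel follows the finger. The lid is now near the -x side at (275,251) in the full top image, and all vessels are standing. I'll go on about 34° and then measure.

Call:
play_rows([
  [[0.4,-0.05,0,0,0,2.6,0],[0.8,-0.1,0,0,0,5.2,0],[1.2,-0.1,0,0,0,7.9,0],[1.6,-0.1,0,0,0,10.5,0],[2,-0.1,0,0,0,13.2,0],[2.35,-0.05,0,0,0,15.8,0],[2.75,0,0,0,0,18.5,0],[3.15,0.1,0,0,0,21.2,0],[3.55,0.2,0,0,0,23.8,0],[3.95,0.3,0,0,0,26.4,0],[4.3,0.4,0,0,0,29.1,0],[4.5,0.5,0,0,0,30.5,0],[4.75,0.6,0,0,0,32.2,0],[4.85,0.65,0,0,0,33,0],[4.85,0.65,0,0,0,33,0],[4.85,0.65,0,0,0,33,0]],
])

```text
clock: 9.05
tool_pos: [0.5981, 0.2727, 0.0527]
orientation: [-180.0, -0.0, -33.4]
force: [0.4, -0.2, -0.7]
opening: 0.0004
gripper_force: 0.0
```

```bash
cat >> h.py <<'E'
def red(s):  # largest red blob, centroid
    hsv=cv2.cvtColor(s['frame'],cv2.COLOR_RGB2HSV)
    m=(((hsv[...,0]<8)|(hsv[...,0]>172))&(hsv[...,1]>150)&(hsv[...,2]>110)).astype(np.uint8)
    m[:150]=0;m[290:]=0;m[:,:180]=0
    m=cv2.morphologyEx(m,cv2.MORPH_CLOSE,np.ones((9,9)))
    n,l,st,c=cv2.connectedComponentsWithStats(m); i=1+np.argmax(st[1:,4])
    h=cv2.findContours((l==i).astype(np.uint8),0,2)[0][0]
    (x,y),r=cv2.minEnclosingCircle(h); return (x,y),r,c[i]
E
python3 - <<'E'
from h import *
import pickle
o=get_obs();print(o['tool_pos'],o['orientation'][2])
s=snap('top','t4.png'); H=np.array([.562,.194])
for q in(pickle.load(open('d.pkl','rb'))['top'],s):
    (u,r,c)=red(q);print(u,r,c)
    for w in(u,c):
        p=at_z(q,w,.101);v=p[:2]-H;print(p.round(4),np.hypot(*v),np.degrees(np.arctan2(v[1],v[0])))
a=cv2.resize(cv2.imread('pics/t4.png')[155:290,200:375],None,fx=4.5,fy=4.4,interpolation=cv2.INTER_CUBIC)
cv2.imwrite('pics/tc4.png',a)
E
```

```text
[0.59811124 0.27273832 0.05272574] -33.42768783258484
(320.0, 218.0) 11.31380844116211 [322.26666667 220.3       ]
[0.5497 0.0905 0.101 ] 0.10420343987549048 -96.79984132725546
[0.5441 0.0849 0.101 ] 0.11057063897498777 -99.32575195238827
(330.5, 257.8333435058594) 2.6353344917297363 [330.26315789 257.73684211]
[0.4526 0.0639 0.101 ] 0.16997115480644093 -130.0783242642757
[0.4528 0.0645 0.101 ] 0.16938845162774185 -130.1471395725391
```

View pics/tc4.png

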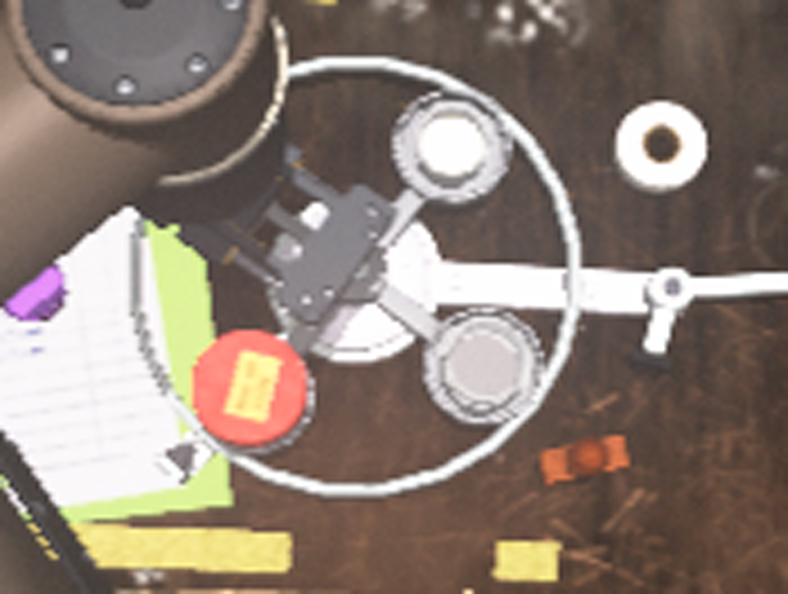

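Run:
```python
from h import *
import pickle
t=pickle.load(open('d.pkl','rb'))['top']; H=np.array([.562,.194])
def c(x,y,z): return at_z(t,(200+(x+.5)/4.5-.5,155+(y+.5)/4.4-.5),z)[:2]
P=dict(lid=c(252,388,.101),sm=c(452,148,.04),bk=c(484,366,.04),tip=c(193,444,.034),sm0=c(103+90,262,.04),bk0=c(272+90,115,.04))
for n,p in P.items():
    v=p-H;print(n,p.round(4),np.hypot(*v).round(4),np.degrees(np.arctan2(v[1],v[0])).round(1))
v=P['lid']-P['sm'];print('lid-sm line',np.degrees(np.arctan2(v[1],v[0])))
mid=(P['lid']+P['sm'])/2;print('mid',mid)
v=P['tip']-mid;print('tip from mid',np.degrees(np.arctan2(v[1],v[0])))
```

```text
lid [0.4847 0.2471] 0.0938 145.5
sm [0.6358 0.1388] 0.0921 -36.8
bk [0.5059 0.1181] 0.0944 -126.5
tip [0.4566 0.2838] 0.1384 139.6
sm0 [0.5635 0.2872] 0.0932 89.1
bk0 [0.6546 0.1917] 0.0926 -1.4
lid-sm line 144.35543950687878
mid [0.56023771 0.19295123]
tip from mid 138.7680120253445
```

Small-cup dish, beaker dish and lid put the lid's arm at about 145°, with the pointer at about 139.5°. I'll push about 4.5° more, then back the finger off for a clear look.

Call:
play_rows([
  [[0.2,-0.05,0,0,0,1.5,0],[0.4,-0.05,0,0,0,3,0],[0.6,-0.1,0,0,0,4,0],[0.7,-0.1,0,0,0,4.5,0],[0.7,-0.1,0,0,0,4.5,0],[0.7,-0.1,0,0,0,4.5,0],[0.7,-0.1,0,0,0,4.5,0],[-0.3,-0.1,0,0,0,4.5,0],[-1,-0.1,0,0,0,4.5,0],[-1.5,-0.1,-3,0,0,4.5,0],[-2,-0.1,-6,0,0,4.5,0],[-2,-0.1,-10,0,0,4.5,0],[-2,-3,-13,0,0,4.5,0],[-2,-6,-14,0,0,4.5,0],[-2,-10,-14,0,0,4.5,0],[-2,-14,-14,0,0,4.5,0],[-2,-16,-14,0,0,4.5,0],[-2,-16,-14,0,0,4.5,0]],
])

```text
clock: 10.6
tool_pos: [0.6701, 0.4208, 0.1903]
orientation: [179.9, 0.0, -37.9]
force: [-1.4, -0.8, -1.2]
opening: 0.0008
gripper_force: 0.0
```

Run:
```python
from h import *
o=get_obs();print(o['tool_pos'],o['orientation'][2],o['clock'])
s=snap('top','t5.png')
a=cv2.resize(cv2.imread('pics/t5.png')[155:290,200:375],None,fx=4.5,fy=4.4,interpolation=cv2.INTER_CUBIC)
cv2.imwrite('pics/tc5.png',a)
```

```text
[0.67011506 0.42082021 0.19027194] -37.881020196698614 10.6
```

View pics/tc5.png

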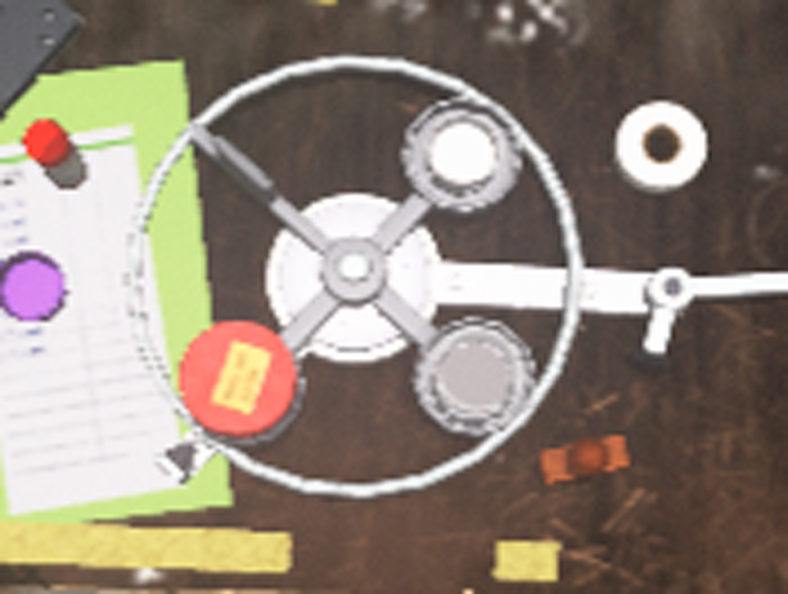

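Run:
```python
from h import *
import pickle
t=pickle.load(open('d.pkl','rb'))['top']; t5=dict(t); t5['frame']=cv2.cvtColor(cv2.imread('pics/t5.png'),cv2.COLOR_BGR2RGB)
H=np.array([.562,.194])
def c(x,y,z): return at_z(t,(200+(x+.5)/4.5-.5,155+(y+.5)/4.4-.5),z)[:2]
P=dict(lid=c(239,379.5,.101),sm=c(462,155.5,.04),bk=c(475,378,.04),arm=c(195,127,.029))
for n,p in P.items():
    v=p-H;print(n,np.hypot(*v).round(4),np.degrees(np.arctan2(v[1],v[0])).round(1))
v=P['lid']-P['sm'];print('lid-sm',np.degrees(np.arctan2(v[1],v[0])))
v=P['arm']-P['bk'];print('arm-bk',np.degrees(np.arctan2(v[1],v[0])))
def prof(q,r,a0,a1,z,H=H):
    A=np.radians(np.arange(a0,a1,.2)); uv=np.array([proj(q,[H[0]+r*np.cos(a),H[1]+r*np.sin(a),z]) for a in A],np.float32)
    g=cv2.cvtColor(q['frame'],cv2.COLOR_RGB2GRAY)
    return np.degrees(A),cv2.remap(g,uv[None,:,0],uv[None,:,1],cv2.INTER_LINEAR)[0].astype(float)
def strip(q,r,a0,a1,z):
    A,g=prof(q,r,a0,a1,z); k=np.where(g>(g.max()+np.median(g))/2)[0]; return (round((A[k[0]]+A[k[-1]])/2,1),round(np.radians(A[k[-1]]-A[k[0]])*r*1e3,1))
for r in(.06,.07,.08,.09,.1): print('strip',r,strip(t,r,118,158,.004))
for r in(.06,.07,.08,.09): print('strut',r,strip(t5,r,-112,-75,.005))
for r in(.145,.15): print('strut far',r,strip(t,r,-105,-80,.005))
for r in(.024,.03,.036):print('inner arms vs disc?',r)
```

```text
lid 0.0945 140.3
sm 0.0924 -41.4
bk 0.095 -131.8
arm 0.1285 48.4
lid-sm 139.47717959578577
arm-bk 48.32203587660319
strip 0.06 (np.float64(139.3), np.float64(18.6))
strip 0.07 (np.float64(139.3), np.float64(19.8))
strip 0.08 (np.float64(139.6), np.float64(20.7))
strip 0.09 (np.float64(139.3), np.float64(20.4))
strip 0.1 (np.float64(131.2), np.float64(46.1))
strut 0.06 (np.float64(-92.6), np.float64(21.8))
strut 0.07 (np.float64(-92.1), np.float64(21.7))
strut 0.08 (np.float64(-91.8), np.float64(22.9))
strut 0.09 (np.float64(-91.6), np.float64(23.2))
strut far 0.145 (np.float64(-91.9), np.float64(25.8))
strut far 0.15 (np.float64(-91.9), np.float64(25.7))
inner arms vs disc? 0.024
inner arms vs disc? 0.03
inner arms vs disc? 0.036
```

The lid's arm measures about 139° and the pointer line 139.4°, so the cup is at the pointer within about 1°, and all vessels are standing in their dishes. Next I'll move to the far side of the brake knob.

Call:
play_rows([
  [[1,1.8,0,0,0,-2,0],[2.5,4.4,0,0,0,-5,0],[4.5,7.9,0,0,0,-8,0],[6.5,11.4,0,0,0,-12,0],[8.5,14.9,0,0,0,-15,0],[10.5,18.4,0,0,0,-19,0],[12.5,21.9,0,0,0,-22,0],[14.5,25.5,0,0,0,-26,0],[16.5,29,0,0,0,-30,0],[18.5,32.5,0,0,0,-33,0],[20.5,36,0,0,0,-37,0],[22.5,39.5,0,0,0,-40,0],[24,42.1,0,0,0,-43,0],[24.6,43.1,0,0,0,-43.6,0],[24.6,43.1,2,0,0,-43.6,0],[24.6,43.1,5,0,0,-43.6,0],[24.6,43.1,8,0,0,-43.6,0],[24.6,43.1,10,0,0,-43.6,0],[24.6,43.1,10,0,0,-43.6,0]],
])

```text
clock: 12.23
tool_pos: [0.5942, -0.0743, 0.0886]
orientation: [-180.0, 0.4, 5.5]
force: [-1.2, -0.6, -1.3]
opening: 0.0005
gripper_force: 0.0
```

Run:
```python
from h import *
o=get_obs();print(o['tool_pos'],o['orientation'],o['joint_pos'].round(1))
y=np.radians(o['orientation'][2]); ex=np.array([np.cos(y),np.sin(y)]);ey=np.array([np.sin(y),-np.cos(y)])
V=np.array([.5557,.0105]); phi0=np.radians(-84.3)
for a in np.r_[0:80:14j]:
    f=np.radians(-84.3-a); u=np.array([np.cos(f),np.sin(f)]);tg=np.array([np.sin(f),-np.cos(f)])
    w=V+.084*u-.0195*tg-o['tool_pos'][:2]; print([round(float(w@ex*100),2),round(float(w@ey*100),2),round(float(a),1)])
```

```text
[ 0.59416646 -0.07426149  0.08856815] [-179.97904125    0.40530259    5.54038603] [ 11.5  20.7 -18.8  -0.1 -50.9  84.1]
[-1.04, -0.41, 0.0]
[-1.95, -0.25, 6.2]
[-2.87, -0.19, 12.3]
[-3.8, -0.22, 18.5]
[-4.71, -0.35, 24.6]
[-5.61, -0.59, 30.8]
[-6.48, -0.91, 36.9]
[-7.3, -1.33, 43.1]
[-8.08, -1.83, 49.2]
[-8.8, -2.42, 55.4]
[-9.45, -3.07, 61.5]
[-10.03, -3.8, 67.7]
[-10.52, -4.58, 73.8]
[-10.93, -5.41, 80.0]
```

Call:
play_rows([
  [[0,-0.4,2,0,0,0,0],[0,-0.4,4,0,0,0,0],[0,-0.4,5,0,0,0,0],[-0.5,-0.4,5,0,0,0,0],[-1,-0.4,5,0,0,0,0],[-1.5,-0.3,5,0,0,3,0],[-1.95,-0.25,5,0,0,6,0],[-2.4,-0.2,5,0,0,9,0],[-2.9,-0.2,5,0,0,12,0],[-3.35,-0.2,5,0,0,15,0],[-3.8,-0.2,5,0,0,18,0],[-4.25,-0.3,5,0,0,21,0],[-4.7,-0.35,5,0,0,24,0],[-5.15,-0.45,5,0,0,27,0],[-5.6,-0.6,5,0,0,31,0],[-6.05,-0.75,5,0,0,34,0],[-6.5,-0.9,5,0,0,37,0],[-6.9,-1.1,5,0,0,40,0],[-7.3,-1.35,5,0,0,43,0],[-7.3,-1.35,5,0,0,43,0]],
])

```text
clock: 13.9
tool_pos: [0.524, -0.0677, 0.0445]
orientation: [-179.9, -0.1, -37.5]
force: [-0.5, -1.7, 0.3]
opening: 0.0004
gripper_force: 0.2
```

Run:
```python
from h import *
o=get_obs();print(o['tool_pos'],o['orientation'],o['force'])
y=np.radians(o['orientation'][2]); ex=np.array([np.cos(y),np.sin(y)]);ey=np.array([np.sin(y),-np.cos(y)])
V=np.array([.5557,.0105])
for a in np.r_[43:83:14j]:
    f=np.radians(-84.3-a); u=np.array([np.cos(f),np.sin(f)]);tg=np.array([np.sin(f),-np.cos(f)])
    w=V+.084*u-.0195*tg-o['tool_pos'][:2]; print([round(float(w@ex*100),2),round(float(w@ey*100),2),round(float(a-43),1)])
s=snap('top','t6.png');s2=snap('side','s6.png')
a=np.hstack([cv2.imread('pics/s6.png')[130:350,170:420],cv2.imread('pics/t6.png')[130:350,200:450]])
cv2.imwrite('pics/st6.png',cv2.resize(a,None,fx=1.6,fy=1.6,interpolation=cv2.INTER_CUBIC))
```

```text
[ 0.52402419 -0.06767581  0.04445739] [-1.79911995e+02 -9.06885116e-02 -3.75267449e+01] [-0.47931491 -1.74239521  0.27600049]
[-0.27, 0.26, 0.0]
[-0.72, 0.36, 3.1]
[-1.18, 0.43, 6.2]
[-1.64, 0.47, 9.2]
[-2.1, 0.49, 12.3]
[-2.56, 0.49, 15.4]
[-3.03, 0.46, 18.5]
[-3.49, 0.4, 21.5]
[-3.94, 0.33, 24.6]
[-4.39, 0.22, 27.7]
[-4.84, 0.1, 30.8]
[-5.28, -0.05, 33.8]
[-5.71, -0.23, 36.9]
[-6.12, -0.43, 40.0]
```

View pics/st6.png

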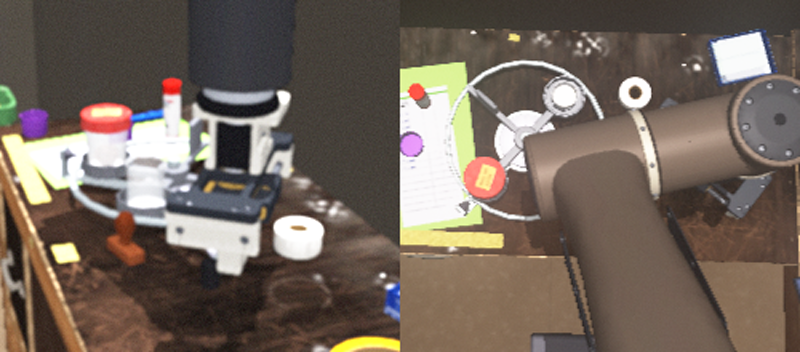

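The side view shows the knob at (209,272) just ahead of the fingertip and moving with it. I'll continue slightly lower, towards the stop.

Call:
play_rows([
  [[-0.3,0.2,0.3,0,0,0,0],[-0.7,0.35,0.6,0,0,3,0],[-1.2,0.45,0.7,0,0,6,0],[-1.65,0.45,0.7,0,0,9,0],[-2.1,0.5,0.7,0,0,12,0],[-2.55,0.5,0.7,0,0,15,0],[-3.05,0.45,0.7,0,0,18,0],[-3.5,0.4,0.7,0,0,21,0],[-3.95,0.35,0.7,0,0,25,0],[-4.4,0.2,0.7,0,0,28,0],[-4.7,0.15,0.7,0,0,30,0],[-4.9,0.05,0.7,0,0,31,0],[-5.1,0,0.7,0,0,32,0],[-5.1,0,0.7,0,0,32,0],[-5.1,0,0.7,0,0,32,0]],
])

```text
clock: 15.25
tool_pos: [0.4838, -0.0366, 0.0356]
orientation: [-180.0, 0.0, -69.3]
force: [-0.1, 0.0, 0.5]
opening: 0.0007
gripper_force: 0.0
```

Call:
play_rows([
  [[-0.1,0,0,0,0,0,0],[-0.2,0,0,0,0,0,0],[-0.3,0,0,0,0,0,0],[-0.3,0,0,0,0,0,0]],
])

```text
clock: 15.58
tool_pos: [0.4828, -0.0342, 0.0356]
orientation: [180.0, -0.0, -69.4]
force: [0.3, -4.4, -0.6]
opening: 0.0005
gripper_force: 2.1
```

Call:
play_rows([
  [[-0.1,0,0,0,0,0,0],[-0.2,0,0,0,0,0,0],[-0.2,0,0,0,0,0,0]],
])

```text
clock: 15.83
tool_pos: [0.4826, -0.0336, 0.0357]
orientation: [180.0, -0.1, -69.3]
force: [8.1, -16.7, -3.3]
opening: 0.0008
gripper_force: 7.8
```

Call:
play_rows([
  [[-0.1,0,0,0,0,0,0],[-0.2,0,0,0,0,0,0],[-0.2,0,0,0,0,0,0]],
])

```text
clock: 16.08
tool_pos: [0.4824, -0.0332, 0.0358]
orientation: [180.0, -0.2, -69.3]
force: [11.6, -28.6, -7.0]
opening: 0.0002
gripper_force: 14.2
```

The lever is firmly on its stop: the force rises without any motion. I'll back off.

Call:
play_rows([
  [[0.5,0,0,0,0,0,0],[1.5,0,0,0,0,0,0],[3,0,0,0,0,0,0],[4,0,-3,0,0,0,0],[4,0,-6,0,0,0,0],[5,0,-10,0,0,0,0],[8,0,-13,0,0,0,0],[12,0,-15,0,0,0,0],[16,0,-15,0,0,0,0],[19,0,-15,0,0,0,0],[22,0,-15,0,0,0,0],[25,0,-15,0,0,0,0],[28,0,-15,0,0,0,0],[30,0,-15,0,0,0,0],[30,0,-15,0,0,0,0],[30,0,-15,0,0,0,0]],
])

```text
clock: 17.42
tool_pos: [0.5865, -0.312, 0.1845]
orientation: [180.0, 0.1, -69.5]
force: [0.0, -0.4, -1.6]
opening: 0.0002
gripper_force: 0.0
```

Run:
```python
from h import *
o=get_obs();print(o['tool_pos'],o['force'],o['clock'])
s=snap('top','t7.png')
a=cv2.imread('pics/t7.png')[155:290,200:375]; print(cv2.absdiff(a,cv2.imread('pics/t5.png')[155:290,200:375])[:,:80].max())
cv2.imwrite('pics/tc7.png',cv2.resize(a,None,fx=4.5,fy=4.4,interpolation=cv2.INTER_CUBIC))
```

```text
[ 0.58652488 -0.31198153  0.184512  ] [ 0.01104234 -0.4021205  -1.59523155] 17.4167
186
```

View pics/tc7.png

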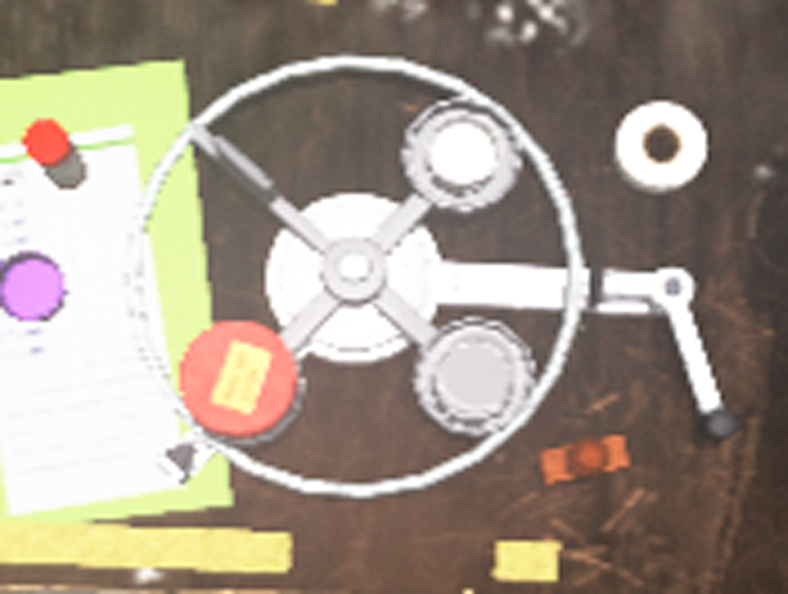

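The picture shows the brake pad against the rim, the handle at about -161° (its stop), the wheel unmoved and the bystanders in place. I'll hand the job in.

```bash
python3 -c "
from plant import close_job; print(close_job())"
```

```text
the job is handed in; nothing more can be done
None
```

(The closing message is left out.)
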